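Slide on and seat the sealed lid of a specimen box

ROBOT

A 6-joint arm with a two-finger parallel gripper is mounted at the origin on the work surface. World frame = base frame: x ahead of the robot, y to its left, z up, the work surface at z = 0. Lengths are in m, angles in rad, forces in N, time in s.
With the tool pointing down it reaches from about 0.375 to 0.9 m from the base axis. Payload 3.1 kg.
Tool frame: the origin (TCP) lies between the finger pads; the fingertips stand 11 mm ahead of it and the grasp point (between the pads) lies 8 mm behind it; z points along the fingers, y is the line along which they close (so a half turn about z gives the same grasp; the last joint's range is limited). The gripper opens to 87 mm and grips with 3 to 60 N. Pads are 19 mm wide; open, the fingers measure 117 mm over their backs; the gripper's body (75 mm by 190 mm) begins 51 mm behind the grasp point.
Start: joints at [1.067, 0.527, 1.433, -0, 1.181, -0.178], TCP at [0.2, 0.592, 0.234] pointing down, gripper open.
Joint ranges: [-3.08, 3.08], [-0.75, 2.2], [0.22, 2.44], [-1.43, 4.57], [0, 2.65], [-2.85, 2.85]. Speed limits (rad/s): [2.79, 2.79, 3.14, 3.14, 3.14, 3.14].

INTERFACE

Orientations are given as a unit quaternion [x, y, z, w].
In Python, from rig import robot gives the robot as it stands.
- The arm moves only by the tool move_arm, never from a script. Its argument "moves" is text: rows parted by semicolons, each of 7 numbers parted by spaces: the shift along the tool's x, y, z in units of 100 mm (1.0 is 100 mm), then the turn, a rotation vector about the tool's x, y, z in units of 90 degrees (1.0 is 90 degrees), then the opening, from 0 (shut) to 1 (fully open). A call has 1 to 12 rows; each row is the pose to reach, as a shift and turn from the pose commanded when the call began, along the tool's axes at that moment; what a row does not reach only later rows make up. A row lasts 1/10 s, in which the tool goes at most 50 mm and 8.59 degrees, less where a joint would pass 70% of its speed; a pose out of reach is approached as far as the arm can. A call with a number of a shift or a turn outside -1 to 1 is refused whole. A call with a gripper value outside its range is refused whole. The fingers move at their own pace and stop on an object; "squeeze" is the grip in N (left out, the last holds). Time passes only in rows, so rows that repeat a pose let the fingers close. It gives the time, the measured TCP pose, the force, the opening and the grip force at its end, in the units of the state.
- robot.get_obs(): the state, without advancing time (a new reading comes with each control period).
- robot.camera(name): name is "side" or "top"; returns a dict with "image" (420x560x3 uint8, red, green, blue), "intrinsics" (3x3 intrinsics, pixels), "dist_coeffs" ([k1, k2, p1, p2, k3] as OpenCV has them; the pictures are not rectified), "extrinsics" (4x4, takes a point from world to camera coordinates). Camera axes: x right, y up, looking along -z (the intrinsics and any distortion apply to the point x, -y, -z); pixel columns grow to the right and rows downward; lengths in m; the calibration is good to about 2 mm. A picture is of the moment at which its call begins. There is no depth.
- robot.hand_in(): hands the job in; it is judged then, once.
The state is a dict: "time": time; "q": joint angles; "joint_velocities": joint speeds; "joint_torque": joint torques, N m; "position": TCP position; "tool_rot": TCP orientation; "ft_force": force on the tool from outside, world axes, zero at the start; "moment": the same for the moment, N m; "grip_width": finger opening in m; "grip_force": force on a finger pad.
Only numpy, scipy, OpenCV 4.12 (cv2) and the standard library are available. Lean on these libraries where they do the work, as an engineer would, in place of code of your own. Each camera call takes 0.05 s, during which the arm holds its last target. There are 200 camera calls.

TASK

Slide the lid by its handle along the pine deck, without lifting it clear of the deck, until it drops into the recess over the specimen box and rests on the rubber seal. Then press it down point by point around its edge until every corner is fully home and the lid sits level, and let go. Leave the other things where they are.

Things in the scene. Friction and masses are not known exactly. Their poses are not given: they have to be found in the camera images.
- recess (a point): centre of the rectangular recess (136 mm in x by 166 mm in y, its axes; z up) in the pine deck over a sunk specimen box. The point is 40 mm above the bench, level with the recess's ledge, where a fully seated lid's underside rests. The flat deck top is 10 mm above it and reaches 260 mm to either side in y, 95 mm to -x and 135 mm to +x
- lid_grip (a point): centre of the lid's black bar handle: 70 mm long (lid x), 24 wide (lid y), 28 high, in the middle of a clear (pale-looking) acrylic plate with dark border, 130 (x) by 160 (y) by 12 mm thick, 0.3 kg, 3 mm clearance all round in the recess, either way round. Point 14 mm above the plate's top. It starts flat on either end of the deck, point 36 mm above point recess; on the seal 31, fully seated 26
- lid_corner0 (a point): +x +y corner of the lid plate's top face (65 mm in x and 80 mm in y from the middle). Above point recess: 22 mm while on the deck, 17 mm resting on the seal, 12 mm fully seated (then 2 mm above the deck). Pressing one corner raises the opposite one meanwhile; let go, the corner may rock back up onto the other pads until those are down too
- lid_corner1 (a point): +x -y corner of the lid plate's top face (65 mm in x and 80 mm in y from the middle). Above point recess: 22 mm while on the deck, 17 mm resting on the seal, 12 mm fully seated (then 2 mm above the deck). Pressing one corner raises the opposite one meanwhile; let go, the corner may rock back up onto the other pads until those are down too
- lid_corner2 (a point): -x +y corner of the lid plate's top face (65 mm in x and 80 mm in y from the middle). Above point recess: 22 mm while on the deck, 17 mm resting on the seal, 12 mm fully seated (then 2 mm above the deck). Pressing one corner raises the opposite one meanwhile; let go, the corner may rock back up onto the other pads until those are down too
- lid_corner3 (a point): -x -y corner of the lid plate's top face (65 mm in x and 80 mm in y from the middle). Above point recess: 22 mm while on the deck, 17 mm resting on the seal, 12 mm fully seated (then 2 mm above the deck). Pressing one corner raises the opposite one meanwhile; let go, the corner may rock back up onto the other pads until those are down too
- seal0 (a joint): black rubber L-shaped seal pad in the recess's +x +y corner, 2 to 12 mm inside the lid's edges, its legs up to 38 mm long. 0: stands 5 mm above the ledge; 0.005 (m): pushed fully down. It takes about 11 N (some 15 to 20 N on the lid above it) and stays where it is left
- seal1 (a joint): black rubber L-shaped seal pad in the recess's +x -y corner, 2 to 12 mm inside the lid's edges, its legs up to 38 mm long. 0: stands 5 mm above the ledge; 0.005 (m): pushed fully down. It takes about 11 N (some 15 to 20 N on the lid above it) and stays where it is left
- seal2 (a joint): black rubber L-shaped seal pad in the recess's -x +y corner, 2 to 12 mm inside the lid's edges, its legs up to 38 mm long. 0: stands 5 mm above the ledge; 0.005 (m): pushed fully down. It takes about 11 N (some 15 to 20 N on the lid above it) and stays where it is left
- seal3 (a joint): black rubber L-shaped seal pad in the recess's -x -y corner, 2 to 12 mm inside the lid's edges, its legs up to 38 mm long. 0: stands 5 mm above the ledge; 0.005 (m): pushed fully down. It takes about 11 N (some 15 to 20 N on the lid above it) and stays where it is left
- rock: chunk of turquoise matrix, about 75 mm across and 42 mm high, on the other end of the deck; origin under its centre. Bystander
- dop: wooden dop stick, 130 mm long, 12 mm thick, lying on the deck's rear strip; origin in the middle of its underside. Bystander
- loupe: black aluminium loupe, 48 mm disc with a 45 mm case, lying on the bench; origin under the disc. Bystander
- jar: closed jar, 60 mm across, 100 mm high, standing on the bench. Bystander
- brush: brush lying on the bench. Bystander
- driver: screwdriver lying on the bench. Bystander
There are look-alikes about, which are no part of the job. What is shaped like the part that bears lid_grip but purple or red is not meant.

How it is judged:
By the outcome, as a careful person would: the job done as asked, in the order asked, and still so for the second after the job is handed in, with the robot touching nothing.
It also fails if it takes over 64 s, if anything falls off the work surface, if the arm or the gripper's body presses on something with over 40 N, if the wrist force passes 120 N, or if a joint passes its speed limit or range.

## Working session

There is one attempt and no reset: what is moved stays moved. The work goes in short steps, Python scripts to look and compute and a tool call to move; the robot and the scene stay as the last step left them, time stands still between calls to the robot, and variables do not carry over. Pictures are saved under pics/ and viewed, at most 10 in all, crops included, and the job is handed in when it is done.

Besides the shell and the picture viewer there is one more tool, called after "Request:" as name(argument=value, ...), one argument or row to a line, values as JSON. move_arm: Moves the arm, as the interface text tells. Shifts and turns lie within -1 to 1; 1 stands for 100 mm of shift or 90 degrees of turn. Its arguments: {"type":"object","properties":{"moves":{"type":"string"},"squeeze":{"type":"number"}},"required":["moves"]}

```bash
mkdir -p pics; cat > h.py <<'E'
import numpy as np,cv2
from rig import robot
def cam(n,save=None):
    c=robot.camera(n); 
    if save: cv2.imwrite('pics/'+save,c['image'][:,:,::-1])
    return c
def ray(c,px,z):
    K=np.array(c['intrinsics'],float);d=np.array(c['dist_coeffs'],float);T=np.array(c['extrinsics'],float)
    u=cv2.undistortPoints(np.array(px,float).reshape(-1,1,2),K,d).reshape(-1,2)
    D=np.c_[u[:,0],-u[:,1],-np.ones(len(u))]@T[:3,:3]
    o=-T[:3,:3].T@T[:3,3]
    return o+D*((z-o[2])/D[:,2])[:,None]
def proj(c,P):
    K=np.array(c['intrinsics'],float);d=np.array(c['dist_coeffs'],float);T=np.array(c['extrinsics'],float)
    p=np.atleast_2d(P)@T[:3,:3].T+T[:3,3]
    return cv2.projectPoints(p*[1,-1,-1],np.zeros(3),np.zeros(3),K,d)[0].reshape(-1,2)
E
python3 - <<'E'
from h import *
np.set_printoptions(precision=4,suppress=True)
a=cam('top','t0.png');b=cam('side','s0.png')
for c in(a,b):
    T=np.array(c['extrinsics']);print(-T[:3,:3].T@T[:3,3],T[:3,:3].tolist())
o=robot.get_obs();print(o['tool_rot'],o['position'],o['ft_force'],o['time'])
E
```

```text
[ 0.2576 -0.0249  1.3718] [[-0.009864943663516106, -0.9997871929011957, -0.018117720531638785], [0.9812313950551947, -0.013168151698359077, 0.19238385883146497], [-0.19258149507299946, -0.01587982026333784, 0.9811524851234146]]
[0.3947 0.8369 1.023 ] [[-0.9915561628857815, -0.129133544067779, 0.011870283893845633], [0.10279370309791477, -0.7268876020670628, 0.679019785105422], [-0.0790558691473521, 0.674506443080932, 0.7340239967437483]]
[ 0.1622  0.9868 -0.0009 -0.0003] [0.1997 0.5916 0.2327] [-0.3759 -0.6486  0.2053] 0.1
```

View pics/t0.png

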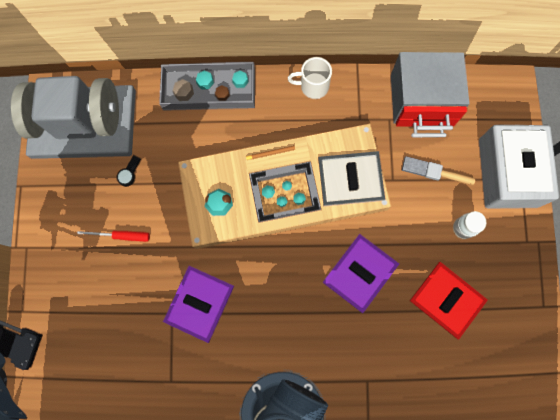

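View pics/s0.png

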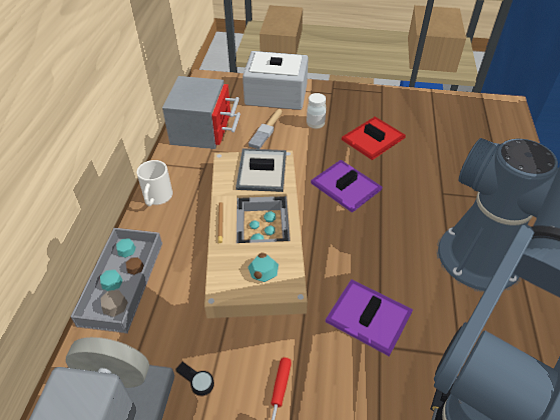

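The top view shows the deck centred near (285,184) and turned by roughly 10°. The lid is at its right (-y) end, with the handle at (352,177). The recess is at (285,191), the rock at (219,203) and the dop stick at (270,152). The purple and red ones are decoys.

```bash
cat > m.py <<'E'
from h import *
np.set_printoptions(precision=4,suppress=True)
def quad(m):
    cs,_=cv2.findContours(m,cv2.RETR_EXTERNAL,cv2.CHAIN_APPROX_NONE)
    c=max(cs,key=cv2.contourArea);return cv2.minAreaRect(c),cv2.contourArea(c),c
def info(c,name,mask,z):
    r,a,ct=quad(mask);P=ray(c,cv2.boxPoints(r),z)[:,:2]
    e=P-np.roll(P,1,0);i=np.argmax(np.hypot(*e.T));d=e[i]*np.sign(e[i,1])
    print(name,'px',np.round(r[0],1),'A',a,'ctr',ray(c,r[0],z)[0,:2],P.mean(0),'sides',np.hypot(*e.T),'long axis from y deg',np.degrees(np.arctan2(-d[0],d[1])))
E
python3 - <<'E'
from m import *
a=cam('top');im=a['image'];hsv=cv2.cvtColor(im,cv2.COLOR_RGB2HSV)
H,S,V=[hsv[:,:,i] for i in range(3)]
roi=lambda x0,x1,y0,y1:cv2.rectangle(np.zeros(H.shape,np.uint8),(x0,y0),(x1,y1),255,-1)
k=np.ones((3,3),np.uint8)
handle=((V<60)*255).astype(np.uint8)&roi(335,370,155,197)
info(a,'handle',handle,.09)
lid=((S<70)*255).astype(np.uint8)|((V<90)*255).astype(np.uint8)
lidm=lid&roi(317,388,146,208); info(a,'lid',lidm,.062)
rec=lid&roi(245,322,155,225); info(a,'recess',rec,.05)
pine=((H>12)&(H<28)&(V>185)&(S>60)).astype(np.uint8)*255
pine=cv2.morphologyEx(pine|lidm|rec,cv2.MORPH_CLOSE,np.ones((7,7)))&roi(165,400,110,255);pine=cv2.morphologyEx(pine,cv2.MORPH_OPEN,np.ones((9,9)))
info(a,'deck',pine,.05)
v=im.copy()
for m,cl in((handle,(255,0,0)),(lidm,(0,0,255)),(rec,(255,0,255)),(pine,(0,255,0))):
    cv2.polylines(v,[np.int32(np.round(cv2.boxPoints(quad(m)[0])))],True,cl,1)
cv2.imwrite('pics/t1.png',cv2.resize(v[105:260,165:405],None,fx=3.3,fy=3.3,interpolation=cv2.INTER_NEAREST)[:,:,::-1])
E
```

```text
handle px [351.9 176. ] A 204.5 ctr [ 0.5922 -0.1855] [ 0.5924 -0.1856] sides [0.0696 0.0226 0.0697 0.0223] long axis from y deg -85.77395450069426
lid px [352.2 180.3] A 2910.5 ctr [ 0.5882 -0.1893] [ 0.589  -0.1897] sides [0.1421 0.1663 0.1429 0.1627] long axis from y deg 4.997845942865239
recess px [284.6 191.3] A 2997.0 ctr [ 0.5641 -0.0145] [ 0.5648 -0.0145] sides [0.1312 0.1659 0.1316 0.1627] long axis from y deg 10.871278257177163
deck px [293.4 182.8] A 18883.0 ctr [ 0.5865 -0.0379] [ 0.59   -0.0384] sides [0.2747 0.5867 0.2759 0.5627] long axis from y deg 4.932555349412556
```

View pics/t1.png

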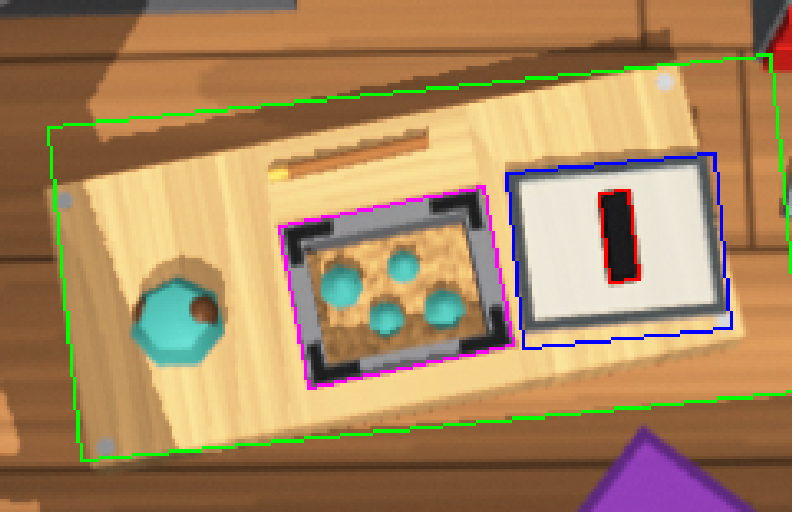

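The magenta recess box and red handle box fit well. Recess yaw is about +10.9° and lid yaw about 4.4°. Now I'll refine the lid's centre and travel over.

```bash
python3 - <<'E'
from m import *
for n in('top','side'):
    a=cam(n);im=a['image'];hsv=cv2.cvtColor(im,cv2.COLOR_RGB2HSV)
    H,S,V=[hsv[:,:,i] for i in range(3)]
    x0,x1,y0,y1=(317,390,146,210) if n=='top' else (232,292,147,193)
    r=cv2.rectangle(np.zeros(H.shape,np.uint8),(x0,y0),(x1,y1),255,-1)
    w=((S<50)&(V>150)).astype(np.uint8)*255&r; info(a,n+' pale',w,.062)
    h=((V<50)).astype(np.uint8)*255&r;
    if n=='top':info(a,'handle',h,.09)
    else: print(proj(a,[[.5922,-.1855,.09],[.5655,-.0145,.05]]))
E
```

```text
top pale px [351.5 177.8] A 2241.0 ctr [ 0.5948 -0.1877] [ 0.5954 -0.188 ] sides [0.1128 0.1464 0.1134 0.1439] long axis from y deg 4.982183376646843
handle px [351.8 176. ] A 198.0 ctr [ 0.5923 -0.1853] [ 0.5925 -0.1853] sides [0.0694 0.0219 0.0694 0.0217] long axis from y deg -85.36328782506311
side pale px [261. 168.] A 1307.5 ctr [ 0.5985 -0.1821] [ 0.5989 -0.1846] sides [0.1137 0.1456 0.1219 0.1442] long axis from y deg 8.289268921662053
[[263.1226 159.9729]
 [262.807  216.0736]]
```

Request:
move_arm(
  moves="-0.25 -0.25 0 0 0 0 1; -0.5 -0.5 0 0 0 0 1; -0.75 -0.75 0 0 0 0 1; -1 -1 0 0 0 0 1; -1 -1 0 0 0 0 1",
)

```text
time: 0.75
position: [0.2636, 0.4619, 0.2334]
tool_rot: [0.164, 0.986, -0.002, -0.0]
ft_force: [0.8, 0.8, -0.1]
grip_width: 0.0869
grip_force: 0.0
```

Request:
move_arm(
  moves="-0.25 -0.25 0 0 0 0 1; -0.5 -0.5 0 0 0 0 1; -0.75 -0.75 0 0 0 0 1; -1 -1 0 0 0 0 1; -1 -1 0 0 0 0 1",
)

```text
time: 1.25
position: [0.3268, 0.3366, 0.2336]
tool_rot: [0.164, 0.986, -0.0, 0.0]
ft_force: [-0.4, 0.9, -0.3]
grip_width: 0.0868
grip_force: 0.0
```

Request:
move_arm(
  moves="-0.25 -0.25 0 0 0 0 1; -0.5 -0.5 0 0 0 0 1; -0.75 -0.75 0 0 0 0 1; -1 -1 0 0 0 0 1; -1 -1 0 0 0 0 1",
)

```text
time: 1.75
position: [0.3906, 0.2106, 0.2338]
tool_rot: [0.164, 0.986, 0.0, 0.001]
ft_force: [-0.6, -0.6, 0.5]
grip_width: 0.0868
grip_force: 0.0
```

Request:
move_arm(
  moves="-0.25 -0.25 0 0 0 0 1; -0.5 -0.5 0 0 0 0 1; -0.75 -0.75 0 0 0 0 1; -1 -1 0 0 0 0 1; -1 -1 0 0 0 0 1",
)

```text
time: 2.25
position: [0.4541, 0.0838, 0.2339]
tool_rot: [0.164, 0.986, 0.0, 0.002]
ft_force: [-0.1, -0.1, -0.4]
grip_width: 0.0871
grip_force: 0.0
```

Request:
move_arm(
  moves="-0.25 -0.25 0 0 0 0 1; -0.5 -0.5 0 0 0 0 1; -0.75 -0.75 0 0 0 0 1; -1 -1 0 0 0 0 1; -1 -1 0 0 0 0 1",
)

```text
time: 2.75
position: [0.5169, -0.0432, 0.2338]
tool_rot: [0.163, 0.987, -0.0, 0.002]
ft_force: [-0.6, -0.3, 0.3]
grip_width: 0.0866
grip_force: 0.0
```

Request:
move_arm(
  moves="-0.25 -0.25 0 0 0 -0.06 1; -0.5 -0.5 0 0 0 -0.12 1; -0.75 -0.75 0 0 0 -0.18 1; -1 -1 0 0 0 -0.257 1; -1 -1 0 0 0 -0.257 1; -1 -1 0 0 0 -0.257 1",
)

```text
time: 3.35
position: [0.5764, -0.1662, 0.2329]
tool_rot: [-0.039, 0.999, 0.001, -0.001]
ft_force: [0.3, 0.5, -0.0]
grip_width: 0.0871
grip_force: 0.0
```

Request:
move_arm(
  moves="-0.08 -0.11 0.25 0 0 0 1; -0.16 -0.22 0.5 0 0 0 1; -0.16 -0.22 0.75 0 0 0 1; -0.16 -0.22 1 0 0 0 1; -0.16 -0.22 1 0 0 0 1",
)

```text
time: 3.85
position: [0.5909, -0.1847, 0.1301]
tool_rot: [-0.04, 0.999, 0.003, -0.004]
ft_force: [-1.1, 1.2, 0.4]
grip_width: 0.0872
grip_force: 0.0
```

Request:
move_arm(
  moves="0 0 0.15 0 0 0 1; 0 0 0.3 0 0 0 1; 0 0 0.45 0 0 0 1; 0 0 0.56 0 0 0 1; 0 0 0.56 0 0 0 1; 0 0 0.56 0 0 0 1",
)

```text
time: 4.45
position: [0.594, -0.1892, 0.0772]
tool_rot: [-0.039, 0.999, 0.0, -0.0]
ft_force: [1.2, -0.6, 0.7]
grip_width: 0.0869
grip_force: 0.0
```

```bash
python3 - <<'E'
from m import *
a=cam('top');b=cam('side')
f=lambda c,x0,y0,w,h,s:cv2.resize(c['image'][y0:y0+h,x0:x0+w],None,fx=s,fy=s,interpolation=cv2.INTER_CUBIC)
cv2.imwrite('pics/g1.png',np.hstack([f(a,290,120,110,110,3.6),f(b,210,110,110,110,3.6)])[:,:,::-1])
E
```

```text
(no output)
```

View pics/g1.png

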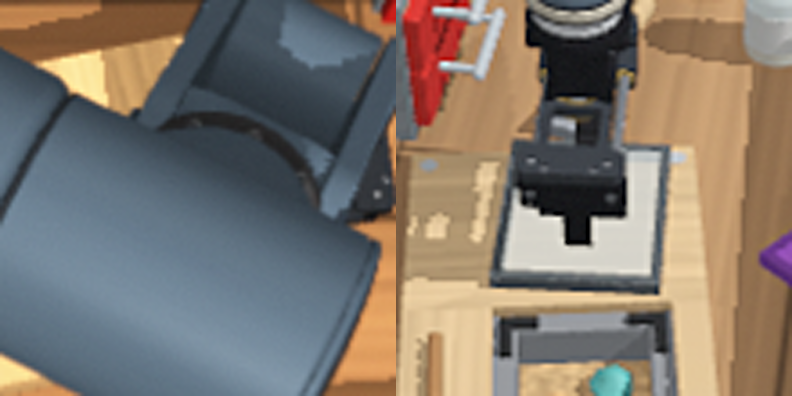

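In the side view the open fingers straddle the handle. The arm blocks the top view. I'll close the gripper now.

Request:
move_arm(
  moves="0 0 0 0 0 0 0; 0 0 0 0 0 0 0; 0 0 0 0 0 0 0; 0 0 0 0 0 0 0; 0 0 0 0 0 0 0; 0 0 0 0 0 0 0; 0 0 0 0 0 0 0; 0 0 0 0 0 0 0",
  squeeze=35,
)

```text
time: 5.35
position: [0.594, -0.189, 0.0775]
tool_rot: [-0.039, 0.999, 0.0, -0.0]
ft_force: [1.0, 3.2, 1.2]
grip_width: 0.0307
grip_force: 0.5
```

```bash
python3 - <<'E'
from m import *
o=robot.get_obs();print(o['position'],o['tool_rot'],o['ft_force'],o['moment'],o['grip_width'])
b=cam('side');im=b['image'];hsv=cv2.cvtColor(im,cv2.COLOR_RGB2HSV)
H,S,V=[hsv[:,:,i] for i in range(3)]
cv2.imwrite('pics/g2.png',cv2.resize(im[140:260,200:320],None,fx=5,fy=5,interpolation=cv2.INTER_NEAREST)[:,:,::-1])
E
```

```text
[ 0.594  -0.189   0.0775] [-0.0389  0.9992  0.0001 -0.0001] [0.9602 3.1525 1.1502] [ 0.3986  0.083  -0.0759] 0.030696148442519482
```

View pics/g2.png

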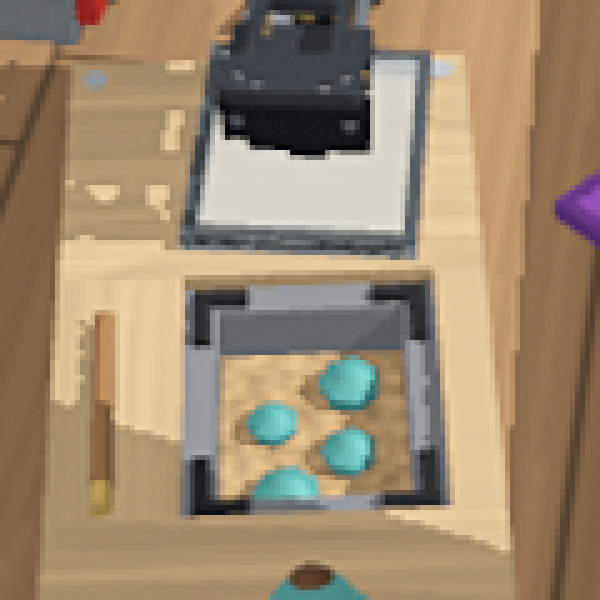

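Request:
move_arm(
  moves="0 0 0 0 0 0 0; 0 0 0 0 0 0 0; 0 0 0 0 0 0 0; 0 0 0 0 0 0 0",
)

```text
time: 5.8
position: [0.5938, -0.1887, 0.0775]
tool_rot: [-0.039, 0.999, 0.0, -0.0]
ft_force: [-1.0, 3.5, 1.1]
grip_width: 0.0236
grip_force: 35.0
```

```bash
python3 - <<'E'
from m import *
o=robot.get_obs();print(o['position'],o['tool_rot'],o['ft_force'],o['moment'],o['grip_width'])
b=cam('side')
f=lambda L:np.array(L)/5+[199.5,139.5]
P=ray(b,f([[187,276],[434,272],[450,504],[183,516]]),.05)
print(P,P.mean(0),np.diff(P,axis=0))
print(ray(b,f([[181,238],[415,245],[430,52],[212,47]]),.062))
cv2.imwrite('pics/g3.png',cv2.resize(b['image'][140:260,200:320],None,fx=5,fy=5,interpolation=cv2.INTER_NEAREST)[:,:,::-1])
E
```

```text
[ 0.5938 -0.1887  0.0775] [-0.0389  0.9992  0.0003 -0.0003] [-0.9719  3.4684  1.0965] [0.5149 0.094  0.0136] 0.023611821390148655
[[ 0.6477 -0.0811  0.05  ]
 [ 0.5158 -0.1029  0.05  ]
 [ 0.4862  0.056   0.05  ]
 [ 0.6164  0.082   0.05  ]] [ 0.5665 -0.0115  0.05  ] [[-0.1319 -0.0218 -0.    ]
 [-0.0296  0.1589 -0.    ]
 [ 0.1302  0.0259  0.    ]]
[[ 0.6535 -0.0975  0.062 ]
 [ 0.5272 -0.1101  0.062 ]
 [ 0.5407 -0.2688  0.062 ]
 [ 0.6675 -0.255   0.062 ]]
```

Request:
move_arm(
  moves="0.01 0.12 0 0 0 -0.01 0; 0.02 0.24 0 0 0 -0.02 0; 0.03 0.36 0 0 0 -0.03 0; 0.04 0.48 0 0 0 -0.04 0; 0.05 0.6 0 0 0 -0.05 0; 0.06 0.72 0 0 0 -0.06 0; 0.07 0.84 0 0 0 -0.068 0; 0.076 0.955 0 0 0 -0.068 0; 0.076 0.955 0 0 0 -0.068 0; 0.076 0.955 0 0 0 -0.068 0",
)

```text
time: 6.85
position: [0.5786, -0.0934, 0.0775]
tool_rot: [-0.092, 0.996, 0.001, -0.001]
ft_force: [1.1, 2.3, 0.2]
grip_width: 0.0238
grip_force: 35.0
```

```bash
python3 - <<'E'
from m import *
o=robot.get_obs();print(o['position'],o['tool_rot'],o['ft_force'],o['moment'],o['grip_width'])
b=cam('side')
cv2.imwrite('pics/g4.png',cv2.resize(b['image'][140:260,200:320],None,fx=5,fy=5,interpolation=cv2.INTER_NEAREST)[:,:,::-1])
E
```

```text
[ 0.5786 -0.0934  0.0775] [-0.0925  0.9957  0.0006 -0.0005] [1.08   2.2527 0.204 ] [0.3413 0.0011 0.0353] 0.023829049866250968
```

View pics/g4.png

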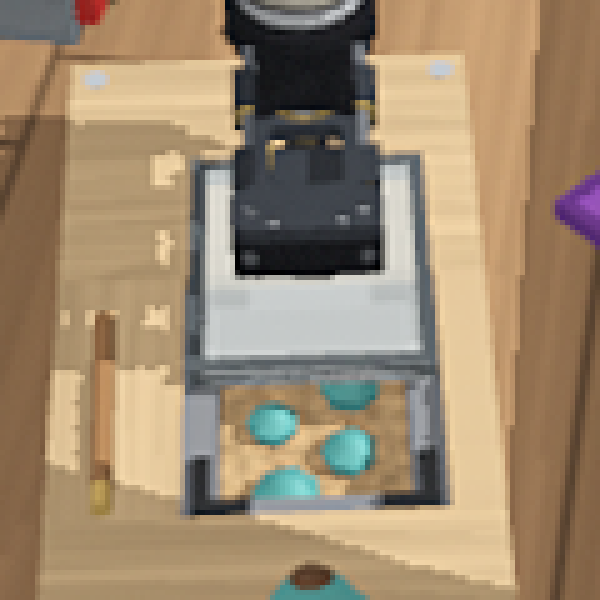

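The lid is aligned, halfway over the recess. Its front top edge runs from about (186,366) to (439,366) in the crop.

```bash
python3 - <<'E'
from m import *
b=cam('side')
f=lambda L:np.array(L)/5+[199.5,139.5]
R=ray(b,f([[187,276],[434,272],[450,504],[183,516]]),.05)[:,:2];c=R.mean(0);t=np.radians(10.7)
M=np.array([[np.cos(t),-np.sin(t)],[np.sin(t),np.cos(t)]])
print((R-c)@M)
print((ray(b,f([[185,366],[439,366],[421,155],[191,160]]),.062)[:,:2]-c)@M)
im=b['image'];
cv2.imwrite('pics/g5.png',cv2.resize(im[165:250,230:295],None,fx=9,fy=7,interpolation=cv2.INTER_CUBIC)[:,:,::-1])
E
```

```text
[[ 0.0668 -0.0835]
 [-0.0668 -0.0804]
 [-0.0664  0.0813]
 [ 0.0663  0.0826]]
[[ 0.0659 -0.0069]
 [-0.0652 -0.0008]
 [-0.0636 -0.1605]
 [ 0.065  -0.1621]]
```

Request:
move_arm(
  moves="0 0.1 0 0 0 0 0; 0 0.2 0 0 0 0 0; 0 0.3 0 0 0 0 0; 0 0.4 0 0 0 0 0; 0 0.5 0 0 0 0 0; 0 0.6 0 0 0 0 0; 0 0.66 0 0 0 0 0; 0 0.72 0 0 0 0 0; 0 0.72 0 0 0 0 0; 0 0.72 0 0 0 0 0",
)

```text
time: 7.95
position: [0.5659, -0.0236, 0.0775]
tool_rot: [-0.092, 0.996, -0.0, -0.0]
ft_force: [0.1, -0.2, -3.5]
grip_width: 0.0239
grip_force: 35.0
```

Request:
move_arm(
  moves="0 0 0.01 0 0 0 0; 0 0 0.02 0 0 0 0; 0 0 0.02 0 0 0 0",
)

```text
time: 8.25
position: [0.566, -0.0237, 0.0768]
tool_rot: [-0.092, 0.996, -0.0, 0.0]
ft_force: [-2.1, 2.6, 6.6]
grip_width: 0.0238
grip_force: 35.1
```

Request:
move_arm(
  moves="0 0.01 0 0 0 0 0; 0 0.02 0 0 0 0 0; 0 0.03 0 0 0 0 0; 0 0.04 0 0 0 0 0; 0 0.05 0 0 0 0 0; 0 0.06 0 0 0 0 0; 0 0.06 0 0 0 0 0",
)

```text
time: 8.95
position: [0.5667, -0.0192, 0.0764]
tool_rot: [-0.093, 0.996, -0.001, 0.002]
ft_force: [0.2, -4.1, 4.6]
grip_width: 0.0235
grip_force: 35.2
```

Request:
move_arm(
  moves="0 0 0.01 0 0 0 0; 0 0 0.02 0 0 0 0; 0 0 0.03 0 0 0 0; 0 0 0.03 0 0 0 0",
)

```text
time: 9.35
position: [0.5667, -0.0187, 0.0747]
tool_rot: [-0.093, 0.996, -0.001, 0.002]
ft_force: [-1.9, -2.9, 14.0]
grip_width: 0.0238
grip_force: 35.4
```

```bash
python3 - <<'E'
from m import *
o=robot.get_obs();print(o['position'],o['tool_rot'],o['ft_force'],o['moment'],o['grip_width'])
b=cam('side')
cv2.imwrite('pics/g6.png',cv2.resize(b['image'][150:255,205:310],None,fx=5.7,fy=5.7,interpolation=cv2.INTER_CUBIC)[:,:,::-1])
E
```

```text
[ 0.5667 -0.0187  0.0747] [-0.0927  0.9957 -0.0013  0.0023] [-1.9063 -2.8592 14.0402] [-1.3592  0.1685  0.0403] 0.023782931553171807
```

View pics/g6.png

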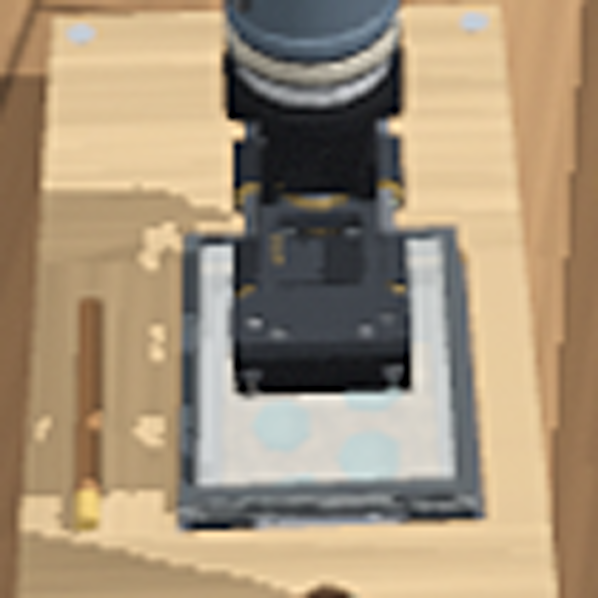

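Request:
move_arm(
  moves="0 0.01 -0.01 0 0 0 0; 0 0.02 -0.01 0 0 0 0; 0 0.03 -0.01 0 0 0 0; 0 0.03 -0.01 0 0 0 0; 0 0.03 -0.01 0 0 0 0",
)

```text
time: 9.9
position: [0.5667, -0.0163, 0.0747]
tool_rot: [-0.093, 0.996, -0.002, 0.003]
ft_force: [0.3, -4.7, 6.9]
grip_width: 0.0241
grip_force: 35.3
```

Request:
move_arm(
  moves="0 0.01 0 0 0 0 0; 0 0.02 0 0 0 0 0; 0 0.02 0 0 0 0 0; 0 0.02 0 0 0 0 0",
)

```text
time: 10.3
position: [0.5666, -0.0142, 0.0747]
tool_rot: [-0.092, 0.996, -0.002, 0.003]
ft_force: [0.3, -3.9, 6.5]
grip_width: 0.0237
grip_force: 35.3
```

Request:
move_arm(
  moves="0 0.01 0 0 0 0 0; 0 0.02 0 0 0 0 0; 0 0.02 0 0 0 0 0; 0 0.02 0 0 0 0 0",
)

```text
time: 10.7
position: [0.5629, -0.0102, 0.073]
tool_rot: [-0.092, 0.996, 0.001, -0.001]
ft_force: [1.1, 1.6, -1.0]
grip_width: 0.0239
grip_force: 34.7
```

```bash
python3 - <<'E'
from m import *
o=robot.get_obs();print(o['position'],o['tool_rot'],o['ft_force'],o['moment'],o['grip_width'])
b=cam('side')
cv2.imwrite('pics/g7.png',cv2.resize(b['image'][170:250,225:305],None,fx=7.5,fy=7.5,interpolation=cv2.INTER_CUBIC)[:,:,::-1])
E
```

```text
[ 0.5629 -0.0102  0.073 ] [-0.0919  0.9958  0.0007 -0.0006] [ 1.0941  1.5953 -0.994 ] [ 0.3223 -0.0903 -0.0676] 0.02389560463960612
```

View pics/g7.png

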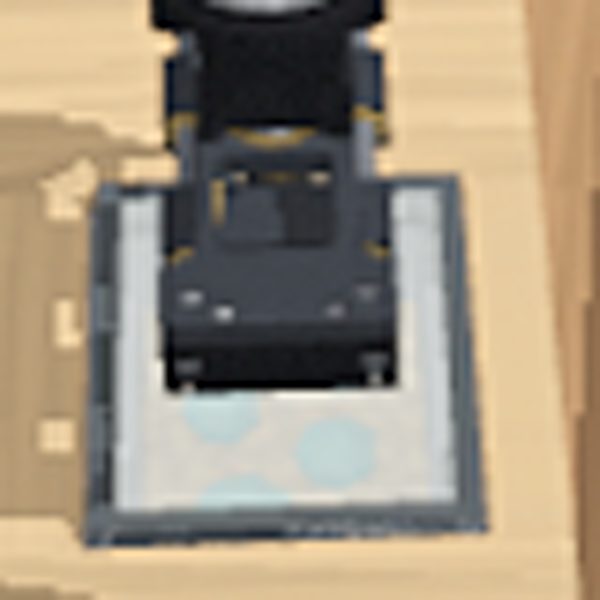

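The lid has dropped in: z is about 4.5 mm lower, it is level, and the force is near zero. I'll let go, lift, close the fingers and go above corner 0.

Request:
move_arm(
  moves="0 0 0 0 0 0 0.3; 0 0 0 0 0 0 0.6; 0 0 0 0 0 0 0.6; 0 0 0 0 0 0 0.6; 0 0 -0.15 0 0 0 0.6; 0 0 -0.3 0 0 0 0.6; 0 0 -0.45 0 0 0 0.6; 0 0 -0.45 0 0 0 0; -0.27 0.33 -0.45 0 0 0 0; -0.55 0.66 -0.45 0 0 0 0; -0.55 0.66 -0.45 0 0 0 0; -0.55 0.66 -0.45 0 0 0 0",
)

```text
time: 11.95
position: [0.6049, 0.0649, 0.1176]
tool_rot: [-0.093, 0.996, -0.0, -0.001]
ft_force: [-0.7, 0.3, 0.0]
grip_width: 0.0202
grip_force: 0.0
```

Request:
move_arm(
  moves="0 0 0.1 0 0 0 0; 0 0 0.2 0 0 0 0; 0 0 0.3 0 0 0 0; 0 0 0.4 0 0 0 0; 0 0 0.44 0 0 0 0; 0 0 0.44 0 0 0 0; 0 0 0.44 0 0 0 0",
)

```text
time: 12.65
position: [0.6056, 0.064, 0.0745]
tool_rot: [-0.092, 0.996, -0.0, 0.0]
ft_force: [0.7, -0.7, -1.1]
grip_width: 0.0005
grip_force: 0.0
```

Request:
move_arm(
  moves="0 0 0.04 0 0 0 0; 0 0 0.06 0 0 0 0; 0 0 0.08 0 0 0 0; 0 0 0.1 0 0 0 0; 0 0 0.1 0 0 0 0; 0 0 0.1 0 0 0 0",
)

```text
time: 13.25
position: [0.6058, 0.0644, 0.0665]
tool_rot: [-0.092, 0.996, -0.0, 0.001]
ft_force: [-2.1, 1.4, 10.5]
grip_width: 0.0006
grip_force: 5.2
```

Request:
move_arm(
  moves="0 0 0.01 0 0 0 0; 0 0 0.02 0 0 0 0; 0 0 0.03 0 0 0 0; 0 0 0.03 0 0 0 0; 0 0 0.03 0 0 0 0",
)

```text
time: 13.75
position: [0.6061, 0.0646, 0.0645]
tool_rot: [-0.092, 0.996, 0.0, 0.001]
ft_force: [-2.5, 1.2, 14.8]
grip_width: 0.0003
grip_force: 7.5
```

Request:
move_arm(
  moves="0 0 0.01 0 0 0 0; 0 0 0.02 0 0 0 0; 0 0 0.03 0 0 0 0; 0 0 0.03 0 0 0 0; 0 0 0.03 0 0 0 0",
)

```text
time: 14.25
position: [0.6062, 0.0647, 0.0641]
tool_rot: [-0.092, 0.996, -0.0, 0.002]
ft_force: [-7.4, 1.8, 30.0]
grip_width: 0.0003
grip_force: 14.9
```

Request:
move_arm(
  moves="0 0 0.01 0 0 0 0; 0 0 0.02 0 0 0 0; 0 0 0.03 0 0 0 0; 0 0 0.03 0 0 0 0; 0 0 0.03 0 0 0 0",
)

```text
time: 14.75
position: [0.6063, 0.0647, 0.0638]
tool_rot: [-0.093, 0.996, -0.0, 0.002]
ft_force: [-10.9, 1.7, 45.1]
grip_width: 0.0005
grip_force: 22.6
```

Request:
move_arm(
  moves="0 0 -0.15 0 0 0 0; 0 0 -0.3 0 0 0 0; 0 -0.33 -0.3 0 0 0 0; 0 -0.66 -0.3 0 0 0 0; 0 -0.99 -0.3 0 0 0 0; 0 -0.99 -0.3 0 0 0 0",
)

```text
time: 15.35
position: [0.6254, -0.0375, 0.0857]
tool_rot: [-0.09, 0.996, -0.001, 0.001]
ft_force: [-0.2, 0.3, 0.1]
grip_width: 0.0002
grip_force: 0.0
```

Request:
move_arm(
  moves="0 -0.33 0 0 0 0 0; 0 -0.33 0 0 0 0 0; 0 -0.33 0.08 0 0 0 0; 0 -0.33 0.14 0 0 0 0; 0 -0.33 0.17 0 0 0 0; 0 -0.33 0.2 0 0 0 0; 0 -0.33 0.22 0 0 0 0; 0 -0.33 0.24 0 0 0 0; 0 -0.33 0.26 0 0 0 0; 0 -0.33 0.27 0 0 0 0; 0 -0.33 0.28 0 0 0 0; 0 -0.33 0.28 0 0 0 0",
)

```text
time: 16.55
position: [0.6291, -0.0641, 0.0637]
tool_rot: [-0.093, 0.996, 0.0, -0.0]
ft_force: [-9.2, 2.2, 36.2]
grip_width: 0.0005
grip_force: 17.6
```

Request:
move_arm(
  moves="0 0 -0.14 0 0 0 0; 0 0 -0.28 0 0 0 0; 0.33 0 -0.28 0 0 0 0; 0.66 0 -0.28 0 0 0 0; 0.98 0 -0.28 0 0 0 0; 0.98 0 -0.28 0 0 0 0",
)

```text
time: 17.15
position: [0.5276, -0.0823, 0.0848]
tool_rot: [-0.092, 0.996, 0.002, -0.004]
ft_force: [-0.1, 0.6, -0.6]
grip_width: -0.0
grip_force: 0.0
```

Request:
move_arm(
  moves="0.12 0 0 0 0 0 0; 0.12 0 0 0 0 0 0; 0.12 0 0.08 0 0 0 0; 0.12 0 0.14 0 0 0 0; 0.12 0 0.17 0 0 0 0; 0.12 0 0.2 0 0 0 0; 0.12 0 0.22 0 0 0 0; 0.12 0 0.24 0 0 0 0; 0.12 0 0.26 0 0 0 0; 0.12 0 0.27 0 0 0 0; 0.12 0 0.28 0 0 0 0; 0.12 0 0.28 0 0 0 0",
)

```text
time: 18.35
position: [0.5219, -0.0864, 0.0635]
tool_rot: [-0.093, 0.996, -0.001, 0.001]
ft_force: [-10.4, 0.4, 49.1]
grip_width: 0.0007
grip_force: 24.9
```

Request:
move_arm(
  moves="0 0 -0.14 0 0 0 0; 0 0 -0.28 0 0 0 0; 0 0.33 -0.28 0 0 0 0; 0 0.66 -0.28 0 0 0 0; 0 0.99 -0.28 0 0 0 0; 0 0.99 -0.28 0 0 0 0",
)

```text
time: 18.95
position: [0.5012, 0.015, 0.085]
tool_rot: [-0.094, 0.996, 0.001, -0.002]
ft_force: [-0.2, -0.8, -0.3]
grip_width: 0.0007
grip_force: 0.0
```

Request:
move_arm(
  moves="0 0.33 0 0 0 0 0; 0 0.33 0 0 0 0 0; 0 0.33 0.08 0 0 0 0; 0 0.33 0.14 0 0 0 0; 0 0.33 0.17 0 0 0 0; 0 0.33 0.2 0 0 0 0; 0 0.33 0.22 0 0 0 0; 0 0.33 0.24 0 0 0 0; 0 0.33 0.26 0 0 0 0; 0 0.33 0.27 0 0 0 0; 0 0.33 0.28 0 0 0 0; 0 0.33 0.28 0 0 0 0",
)

```text
time: 20.15
position: [0.4973, 0.0431, 0.0631]
tool_rot: [-0.092, 0.996, -0.0, 0.001]
ft_force: [-10.4, -0.4, 53.6]
grip_width: 0.0003
grip_force: 26.6
```

Each corner bottomed at TCP z of about 0.0635. In a second round I'll stop 1–2 mm above seated height at each corner to check nothing has rocked up, then press again.

Request:
move_arm(
  moves="0 0 -0.14 0 0 0 0; 0 0 -0.28 0 0 0 0; -0.33 0 -0.28 0 0 0 0; -0.66 0 -0.28 0 0 0 0; -0.98 0 -0.28 0 0 0 0; -0.98 0 -0.28 0 0 0 0",
)

```text
time: 20.75
position: [0.5994, 0.0609, 0.0858]
tool_rot: [-0.092, 0.996, -0.001, 0.004]
ft_force: [0.9, 1.0, 0.6]
grip_width: 0.0008
grip_force: 0.0
```

Request:
move_arm(
  moves="-0.12 0 0 0 0 0 0; -0.12 0 0 0 0 0 0; -0.12 0 0.08 0 0 0 0; -0.12 0 0.14 0 0 0 0; -0.12 0 0.18 0 0 0 0; -0.12 0 0.2 0 0 0 0; -0.12 0 0.2 0 0 0 0; -0.12 0 0.2 0 0 0 0",
)

```text
time: 21.55
position: [0.6054, 0.0641, 0.0656]
tool_rot: [-0.092, 0.996, -0.0, 0.0]
ft_force: [-0.7, 0.1, -0.2]
grip_width: 0.0006
grip_force: 0.0
```

Request:
move_arm(
  moves="0 0 0.02 0 0 0 0; 0 0 0.04 0 0 0 0; 0 0 0.06 0 0 0 0; 0 0 0.08 0 0 0 0; 0 0 0.08 0 0 0 0",
)

```text
time: 22.05
position: [0.6059, 0.0642, 0.0632]
tool_rot: [-0.093, 0.996, -0.0, 0.001]
ft_force: [-9.6, -0.0, 31.5]
grip_width: 0.0004
grip_force: 15.9
```

Request:
move_arm(
  moves="0 0 -0.14 0 0 0 0; 0 0 -0.28 0 0 0 0; 0 -0.33 -0.28 0 0 0 0; 0 -0.66 -0.28 0 0 0 0; 0 -0.99 -0.28 0 0 0 0; 0 -0.99 -0.28 0 0 0 0",
)

```text
time: 22.65
position: [0.6255, -0.0376, 0.0859]
tool_rot: [-0.09, 0.996, -0.001, 0.001]
ft_force: [-0.3, -0.1, 0.3]
grip_width: 0.0006
grip_force: 0.0
```

Request:
move_arm(
  moves="0 -0.33 0 0 0 0 0; 0 -0.33 0 0 0 0 0; 0 -0.33 0.08 0 0 0 0; 0 -0.33 0.14 0 0 0 0; 0 -0.33 0.18 0 0 0 0; 0 -0.33 0.2 0 0 0 0; 0 -0.33 0.2 0 0 0 0; 0 -0.33 0.2 0 0 0 0",
)

```text
time: 23.45
position: [0.6297, -0.0653, 0.0655]
tool_rot: [-0.092, 0.996, 0.0, -0.0]
ft_force: [-0.5, -0.3, 0.6]
grip_width: 0.0003
grip_force: 0.0
```

Request:
move_arm(
  moves="0 0 0.02 0 0 0 0; 0 0 0.04 0 0 0 0; 0 0 0.06 0 0 0 0; 0 0 0.08 0 0 0 0; 0 0 0.08 0 0 0 0",
)

```text
time: 23.95
position: [0.6301, -0.0656, 0.0633]
tool_rot: [-0.092, 0.996, -0.0, 0.001]
ft_force: [-7.3, 2.2, 29.8]
grip_width: 0.0003
grip_force: 14.6
```

Request:
move_arm(
  moves="0 0 -0.14 0 0 0 0; 0 0 -0.28 0 0 0 0; 0.33 0 -0.28 0 0 0 0; 0.66 0 -0.28 0 0 0 0; 0.98 0 -0.28 0 0 0 0; 0.98 0 -0.28 0 0 0 0",
)

```text
time: 24.55
position: [0.5279, -0.083, 0.0852]
tool_rot: [-0.091, 0.996, 0.002, -0.004]
ft_force: [0.5, 0.5, 0.3]
grip_width: 0.0006
grip_force: 0.0
```

Request:
move_arm(
  moves="0.12 0 0 0 0 0 0; 0.12 0 0 0 0 0 0; 0.12 0 0.08 0 0 0 0; 0.12 0 0.14 0 0 0 0; 0.12 0 0.18 0 0 0 0; 0.12 0 0.2 0 0 0 0; 0.12 0 0.2 0 0 0 0; 0.12 0 0.2 0 0 0 0",
)

```text
time: 25.35
position: [0.5216, -0.0858, 0.0654]
tool_rot: [-0.092, 0.996, 0.0, -0.0]
ft_force: [-0.0, 0.0, -0.9]
grip_width: 0.0005
grip_force: 0.0
```

Request:
move_arm(
  moves="0 0 0.02 0 0 0 0; 0 0 0.04 0 0 0 0; 0 0 0.06 0 0 0 0; 0 0 0.07 0 0 0 0; 0 0 0.07 0 0 0 0",
)

```text
time: 25.85
position: [0.5219, -0.086, 0.0632]
tool_rot: [-0.092, 0.996, -0.001, 0.001]
ft_force: [-6.7, 0.7, 35.6]
grip_width: 0.0007
grip_force: 17.5
```

Request:
move_arm(
  moves="0 0 -0.14 0 0 0 0; 0 0 -0.28 0 0 0 0; 0 0.33 -0.28 0 0 0 0; 0 0.66 -0.28 0 0 0 0; 0 0.99 -0.28 0 0 0 0; 0 0.99 -0.28 0 0 0 0",
)

```text
time: 26.45
position: [0.5011, 0.0148, 0.0866]
tool_rot: [-0.094, 0.996, 0.001, -0.001]
ft_force: [0.6, -0.6, 0.0]
grip_width: 0.0007
grip_force: 0.0
```

Request:
move_arm(
  moves="0 0.33 0 0 0 0 0; 0 0.33 0 0 0 0 0; 0 0.33 0.08 0 0 0 0; 0 0.33 0.14 0 0 0 0; 0 0.33 0.19 0 0 0 0; 0 0.33 0.21 0 0 0 0; 0 0.33 0.21 0 0 0 0; 0 0.33 0.21 0 0 0 0",
)

```text
time: 27.25
position: [0.4973, 0.0436, 0.0654]
tool_rot: [-0.092, 0.996, 0.0, -0.0]
ft_force: [-0.4, -0.4, 0.1]
grip_width: 0.0006
grip_force: 0.0
```

Request:
move_arm(
  moves="0 0 0.02 0 0 0 0; 0 0 0.04 0 0 0 0; 0 0 0.06 0 0 0 0; 0 0 0.07 0 0 0 0; 0 0 0.07 0 0 0 0",
)

```text
time: 27.75
position: [0.4976, 0.0438, 0.0632]
tool_rot: [-0.093, 0.996, -0.001, 0.001]
ft_force: [-7.5, 0.1, 38.8]
grip_width: 0.0006
grip_force: 19.7
```

Request:
move_arm(
  moves="0 0 -0.25 0 0 0 0; 0 0 -0.5 0 0 0 0; 0 0 -0.75 0 0 0 0; 0 0 -1 0 0 0 0; 0 0 -1 0 0 0 0",
)

```text
time: 28.25
position: [0.4995, 0.0438, 0.1616]
tool_rot: [-0.092, 0.996, -0.001, 0.004]
ft_force: [-0.2, 0.2, -0.9]
grip_width: 0.0005
grip_force: 0.0
```

Request:
move_arm(
  moves="0.2 0.25 -0.2 0 0 0 0; 0.4 0.5 -0.4 0 0 0 0; 0.6 0.75 -0.4 0 0 0 0; 0.8 1 -0.4 0 0 0 0; 0.8 1 -0.4 0 0 0 0",
)

```text
time: 28.75
position: [0.3951, 0.1291, 0.1976]
tool_rot: [-0.094, 0.996, 0.0, -0.003]
ft_force: [0.2, -0.5, -0.4]
grip_width: 0.0005
grip_force: 0.0
```

Request:
move_arm(
  moves="0 0.3 0 0 0 0 0; 0 0.6 0 0 0 0 0; 0 0.8 0 0 0 0 0; 0 1 0 0 0 0 0; 0 1 0 0 0 0 0; 0 1 0 0 0 0 0",
)

```text
time: 29.35
position: [0.382, 0.2256, 0.198]
tool_rot: [-0.093, 0.996, -0.0, -0.0]
ft_force: [1.1, -0.2, 0.1]
grip_width: 0.0003
grip_force: 0.0
```

```bash
python3 - <<'E'
from m import *
a=cam('top');b=cam('side')
f=lambda c,x0,y0,w,h,s:cv2.resize(c['image'][y0:y0+h,x0:x0+w],None,fx=s,fy=s,interpolation=cv2.INTER_CUBIC)
cv2.imwrite('pics/e1.png',np.hstack([f(a,170,105,230,160,1.74)[:278],f(b,180,130,150,105,2.65)[:278]])[:,:,::-1])
E
```

```text
(no output)
```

View pics/e1.png

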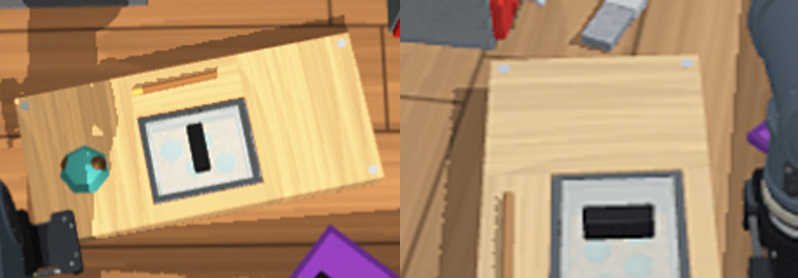

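The lid sits flush and level in the recess, with the handle at about (198,148) in the top crop. All four corners bottomed at the same height (z 0.0632), and the rock and dop stick are where they were.

```bash
python3 -c "
from rig import robot
print(robot.hand_in())"
```

```text
the job is handed in; nothing more can be done
None
```

I slid the lid into the recess and pressed it down until all four corners stopped at the same height and stayed down on a second check. I then let go, moved the arm clear and handed the job in at about 29 s.

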